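# Dispense one reference disc onto the viewing plate

### The job

Press the plunger of the disc dispenser once, all the way down, and let it come back up, so that a single disc slides out onto the counter. Then push that disc across the counter with the fingertips, without picking it up or tipping it over, until it lies wholly on the square steel plate (not the round one). Leave the other discs in the dispenser, and do not disturb the beaker, jar and weight.

Things in the scene. Friction and masses are not known exactly. Their poses are not given: they have to be found in the camera images.
- dispenser: Disc dispenser fixed to the counter, turned up to 0.3 rad. Origin on the counter under the disc stack; its x axis points from the delivery slot towards the plunger, z up. Clear magazine 44 x 44 mm, 46 mm high, centred on the origin, open on top; behind it a grey housing from x = 22 to 98 mm, 60 mm wide (86 mm with its 4 mm high feet), 28 mm high.
- slot (a point): Foot of the delivery slot (14 mm high) in the magazine's front face, on the counter 22 mm in front of the dispenser's origin. A pusher comes out of it by up to 26 mm while the plunger is down and withdraws when it is let up. Each full press delivers one disc flat on the counter, its centre about 40 to 55 mm in front of this point.
- plunger_top (a point): Centre of the top face of the plunger's round aluminium cap (36 mm across, 6 mm thick), 64 mm behind the dispenser's origin on its x axis, 60 mm above the counter when up. It is pressed straight down 25 mm, to 35 mm above the counter, against a spring and a damper.
- plunger (a joint): Plunger travel in m: 0 up, 0.025 fully down. It takes about 5 N to start and about 9 N to hold at the bottom, some 3 N more while moving, and springs back up when released.
- disc0: The lowest disc of the stack, the one that the press delivers: black plastic, 36 mm across, 10 mm thick, about 15 g. Origin at the centre of its underside. It starts on the counter inside the magazine and slides directly on the counter.
- disc1: The second disc of the stack, same form; it drops to the bottom after a press. Origin at the centre of its underside.
- disc2: The third disc, same form; origin at the centre of its underside.
- disc3: The top disc, same form; origin at the centre of its underside.
- square_plate: Square steel plate, 90 x 90 mm, let into the counter practically flush (0.6 mm, nothing to climb). Origin at its centre, x and y along its sides. Either on the left or on the right of the dispenser.
- round_plate: Round steel plate, 90 mm across, flush like the square one, on the other side. Not to be used. Origin at its centre.
- beaker: Glass beaker, bystander, 66 mm across, 85 mm high. Origin at the centre of its underside.
- jar: Closed amber jar, bystander, 56 mm across, 80 mm high. Origin at the centre of its underside.
- weight: Brass balance weight with a knob, bystander, 28 mm across, 42 mm high. Origin at the centre of its underside.
Not all that is in view belongs to the job. What is shaped like the disc3 but orange or purple is not meant. Leave any blue look-alike of the dispenser alone.

How it is judged:
By the outcome, as a careful person would: the job done as asked, in the order asked, and still so for the second after the job is handed in, with the robot touching nothing.
It also fails if it takes over 64 s, if anything falls off the work surface, if the arm or the gripper's body presses on something with over 40 N, if the wrist force passes 120 N, or if a joint passes its speed limit or range.

### The arm

A 7-joint arm with a two-finger parallel gripper is mounted at the origin on the work surface. World frame = base frame: x ahead of the robot, y to its left, z up, the work surface at z = 0. Lengths are in m, angles in rad, forces in N, time in s.
With the tool pointing down it reaches from about 0.4 to 0.85 m from the base axis. Payload 4.5 kg.
Tool frame: the origin (TCP) lies on the centre line of the jaws, within the pads' length; the fingertips stand r.tips_ahead ahead of it and the grasp point (between the pads) is the TCP (r.tips_ahead is the distance from the TCP to the fingertips, in m); z points along the fingers, y is the direction in which the jaws open and shut (so a half turn about z gives the same grasp; the last joint's range is limited). The gripper opens to 88 mm and grips with 3 to 60 N. Pads are 18 mm wide; open, the fingers measure 123 mm over their backs; the gripper's body (75 mm by 187 mm) begins 45 mm behind the grasp point.
Start: joints at [-1.106, 0.689, -0.195, 1.565, 0.157, 0.902, -0.215], TCP at [0.261, 0.568, 0.229] pointing down, gripper open.
Joint ranges: [-3.01, 3.01], [-0.46, 2.08], [-1.47, 1.51], [0.13, 2.56], [-1, 4.14], [0.04, 2.09], [-2.66, 2.66]. Speed limits (rad/s): [2.57, 2.57, 3.14, 3.14, 3.14, 3.14, 3.14].

### API

Orientations are given as a unit quaternion [x, y, z, w].
In Python, from plant import r gives the robot as it stands.
- The arm moves only by the shell command python3 -m inch 'ROWS' [FORCE]. ROWS is JSON, a list of rows, each a list of 5 numbers: the shift along the world's x, y, z in units of 25 mm (1.0 is 25 mm), then the turn about the world's z in units of 6 degrees (1.0 is 6 degrees), then the finger opening in mm, from 0 to 88.1. A call has 1 to 5 rows; each row shifts and turns the commanded pose from where the row before left it; what a row does not reach is not made up. A row lasts 1/10 s, in which the tool goes at most 50 mm and 8.59 degrees, less where a joint would pass 70% of its speed; a pose out of reach is approached as far as the arm can. A call is refused whole if a number of a shift passes 1 or a number of a turn 1, either way. A call with a gripper value outside its range is refused whole. The fingers move at their own pace and stop on an object; FORCE is the grip in N (left out, the last holds). Time passes only in rows, so rows that do not move let the fingers close. It gives the time, the measured TCP pose, the force and the opening at its end, in the units of the state.
- r.get_state(): the state, without advancing time (a new reading comes with each control period).
- r.snapshot(name): name is "scene" or "top" or "wrist"; returns a dict with "pixels" (384x512x3 uint8, red, green, blue), "range_z" (384x512 float32, m along the optical axis (not along the pixel's ray), 0 where there is no reading), "K" (3x3 intrinsics, pixels), "position" and "attitude" of the camera in the world. Camera axes: x right, y up, looking along -z (the intrinsics and any distortion apply to the point x, -y, -z); pixel columns grow to the right and rows downward; lengths in m; the calibration is good to about 2 mm. A picture is of the moment at which its call begins.
- r.finish_job(): hands the job in, once; it reports no verdict.
The state is a dict: "clock": time; "q": joint angles; "qd": joint speeds; "joint_torque": joint torques, N m; "tool_pos": TCP position; "eef_rot": TCP orientation; "contact_force": force on the tool from outside, world axes, zero at the start; "moment": the same for the moment, N m; "opening": opening from 0.0 (shut) to 1.0 (fully open).
Only numpy, scipy, OpenCV 4.12 (cv2) and the standard library are available. Lean on these libraries where they do the work, as an engineer would, in place of code of your own. Each camera call takes 0.05 s, during which the arm holds its last target. There are 200 camera calls.

## Working session

There is one attempt and no reset: what is moved stays moved. The work goes in short steps, Python scripts to look and compute and a shell command to move; the robot and the scene stay as the last step left them, time stands still between calls to the robot, and variables do not carry over. Pictures are saved under pics/ and viewed, about 8 in all and at most 12, crops included, and the job is handed in when it is done.

```bash
ls; mkdir -p pics; cat > h.py <<'E'
import numpy as np, cv2
from plant import r
from scipy.spatial.transform import Rotation as R
def rot(a):
    a=np.array(a,float)
    return a if a.shape==(3,3) else R.from_quat(a).as_matrix()
def shot(n,save=None):
    s=r.snapshot(n)
    if save: cv2.imwrite('pics/'+save,s['pixels'][:,:,::-1])
    return s
def ray(s,uv,z):
    K=np.array(s['K']);d=np.linalg.inv(K)@[uv[0],uv[1],1.]
    d=rot(s['attitude'])@(d*[1,-1,-1]);p=np.array(s['position'])
    return p+d*(z-p[2])/d[2]
def pts(s):
    K=np.array(s['K']);Z=s['range_z'];v,u=np.mgrid[:Z.shape[0],:Z.shape[1]]
    P=np.stack([(u-K[0,2])/K[0,0]*Z,-(v-K[1,2])/K[1,1]*Z,-Z],-1)
    return P@rot(s['attitude']).T+np.array(s['position'])
E
python3 - <<'E'
from h import *
a=shot('top','top0.png');b=shot('scene','scene0.png')
for s in(a,b):print({k:v for k,v in s.items() if k not in('pixels','range_z')})
print(r.get_state(),r.tips_ahead)
E
```

```text
pics
{'K': array([[413.96965697,   0.        , 250.19143303],
       [  0.        , 413.96965697, 192.00998937],
       [  0.        ,   0.        ,   1.        ]]), 'position': array([ 0.56174709, -0.02263338,  0.92442691]), 'attitude': array([-0.01594531, -0.00253339,  0.70859922, -0.70542645])}
{'K': array([[453.89500293,   0.        , 252.06151407],
       [  0.        , 453.89500293, 197.90942669],
       [  0.        ,   0.        ,   1.        ]]), 'position': array([1.0533649 , 0.16256347, 0.77721518]), 'attitude': array([0.17657154, 0.25415071, 0.79221479, 0.52595213])}
{'clock': 0.1, 'q': array([-1.10616812,  0.68987008, -0.19455921,  1.5662155 ,  0.1573127 ,
        0.90248357, -0.21505917]), 'qd': array([ 0.00017587, -0.00098661, -0.00192141, -0.00282685, -0.00137701,
        0.0014246 ,  0.00218859]), 'joint_torque': array([-3.97408818e-03, -5.28507400e+01, -1.27169799e+00, -1.53838545e+01,
       -5.25543757e-02,  1.95006920e-03,  5.16871205e-05]), 'tool_pos': array([0.26080201, 0.56736579, 0.22851651]), 'eef_rot': array([ 2.13677574e-01,  9.76903920e-01, -7.82020594e-04, -1.19606332e-04]), 'contact_force': array([-0.21449877,  0.62752738, -0.3171942 ]), 'moment': array([-0.00374109,  0.03303994,  0.07035918]), 'opening': 0.9980996176252096} 0.019
```

View pics/top0.png

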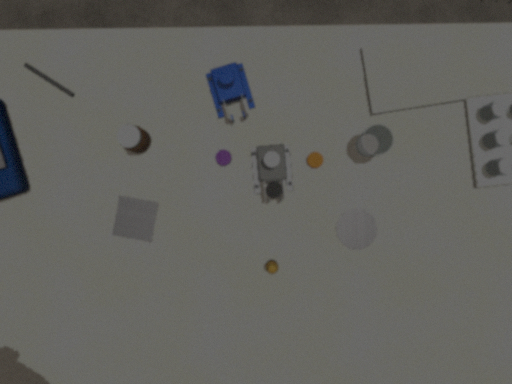

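View pics/scene0.png

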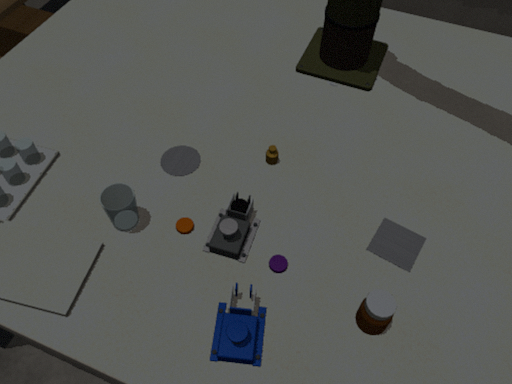

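The top view shows the grey dispenser at (272,165), with its plunger at (271,158) and black disc stack at (273,188). The square plate is at (135,219), the round plate at (356,229), beaker (370,143), jar (135,139) and weight (272,267).

Things that could be mistaken for it:
- **Dispenser:** grey (272,165) or blue (230,85). I choose the grey one.
- **Disc:** black in the magazine (273,188), purple (223,157) or orange (315,160). I choose the black one.
- **Plate:** square (135,219) or round (356,229). I choose the square one.

```bash
python3 - <<'E'
from h import *
a=shot('top');b=shot('scene')
P=pts(a);Q=pts(b)
g=cv2.cvtColor(a['pixels'],cv2.COLOR_RGB2GRAY)
z=P[...,2]
def blob(m,n,amin=60):
    k,l,st,c=cv2.connectedComponentsWithStats(m.astype(np.uint8))
    for i in range(1,k):
        if st[i,4]>=amin: 
            p=P[l==i]; print(n,c[i].round(1),st[i,4],p.mean(0).round(4),'zmed',np.median(p[:,2]).round(4))
print('counter z',np.median(z[300:340,200:300]),'scene',np.median(Q[60:100,150:250,2]))
blob((z>0.052)&(z<0.068),'cap',40)
blob(z>0.018,'tall',40)
# cap in two views: triangulate
Kz=(Q[...,2]>0.052)&(Q[...,2]<0.068)
k,l,st,c=cv2.connectedComponentsWithStats(Kz.astype(np.uint8))
for i in range(1,k):
    if st[i,4]>40: print('scene cap',c[i].round(1),Q[l==i].mean(0).round(4))
# plate
roi=g[190:250,105:165]; print(np.median(roi),roi.min(),g[219,135],g[280,135])
bg=cv2.GaussianBlur(g,(0,0),1).astype(int)
m=np.zeros_like(g);m[190:250,105:165]=(bg[190:250,105:165]<(int(g[219,135])+np.median(g[255:270,105:165]))/2)
cs,_=cv2.findContours(m,0,2);cc=max(cs,key=cv2.contourArea);rc=cv2.minAreaRect(cc)
print('plate',rc,ray(a,rc[0],0),[ray(a,p,0)[:2].round(3) for p in cv2.boxPoints(rc)])
big=np.clip(cv2.resize(a['pixels'][130:250,215:335],None,fx=5,fy=5,interpolation=3).astype(float)*1.8,0,255)
cv2.imwrite('pics/crop1.png',big[:,:,::-1])
E
```

```text
counter z 0.0007308764636110299 scene 0.003242745227352961
cap [226.1  76.2] 229 [0.8218 0.0496 0.0608] zmed 0.0608
cap [499.3 108.6] 285 [ 0.7477 -0.5143  0.0616] zmed 0.0621
cap [139.6 141. ] 85 [0.6875 0.2338 0.0563] zmed 0.0558
cap [382.9 137.2] 105 [ 0.6909 -0.2763  0.0599] zmed 0.06
cap [502.3 137.3] 286 [ 0.6883 -0.5195  0.0615] zmed 0.0621
cap [  1.8 160.1] 86 [0.6482 0.5257 0.0632] zmed 0.0636
cap [271.8 159.3] 226 [ 0.6462 -0.0455  0.0607] zmed 0.0606
cap [504.2 166.1] 241 [ 0.6289 -0.5226  0.0614] zmed 0.0618
tall [228.6  84.8] 1058 [0.8099 0.0462 0.0382] zmed 0.0297
tall [  9.4 161.1] 1600 [0.6482 0.5215 0.0437] zmed 0.0424
tall [494.9 110.2] 443 [ 0.745  -0.5071  0.0584] zmed 0.0605
tall [133.1 138.3] 718 [0.6904 0.2419 0.075 ] zmed 0.0798
tall [377.2 139.9] 692 [ 0.6841 -0.2624  0.0669] zmed 0.0637
tall [498.1 138.4] 435 [ 0.6873 -0.5158  0.0526] zmed 0.0607
tall [272.3 169.8] 1311 [ 0.6257 -0.0467  0.0442] zmed 0.0304
tall [500.  166.8] 388 [ 0.6282 -0.5182  0.0538] zmed 0.0601
tall [271.9 267.3] 133 [ 0.4183 -0.0452  0.0402] zmed 0.0296
scene cap [344.   52.3] [0.0498 0.0091 0.0601]
scene cap [  2.8 137.6] [ 0.6312 -0.5812  0.0615]
scene cap [ 24.6 144.7] [ 0.6302 -0.5242  0.0627]
scene cap [  8.2 165.4] [ 0.6892 -0.5175  0.0626]
scene cap [116.9 195.3] [ 0.6659 -0.2751  0.0601]
scene cap [123.8 213.4] [ 0.6972 -0.24    0.0598]
scene cap [228.4 226.1] [ 0.6468 -0.0448  0.0623]
scene cap [373.1 316.5] [0.7112 0.2468 0.0568]
scene cap [237.2 330.8] [0.8224 0.0502 0.0622]
100.0 78 82 103
plate ((135.0471649169922, 218.4150848388672), (39.437747955322266, 39.86775207519531), 10.61965560913086) [0.52120185 0.26066533 0.        ] [array([0.485, 0.313]), array([0.574, 0.296]), array([0.557, 0.209]), array([0.469, 0.225])][ WARN:0@1.689] global loadsave.cpp:1063 imwrite_ Unsupported depth image for selected encoder is fallbacked to CV_8U.
```

View pics/crop1.png

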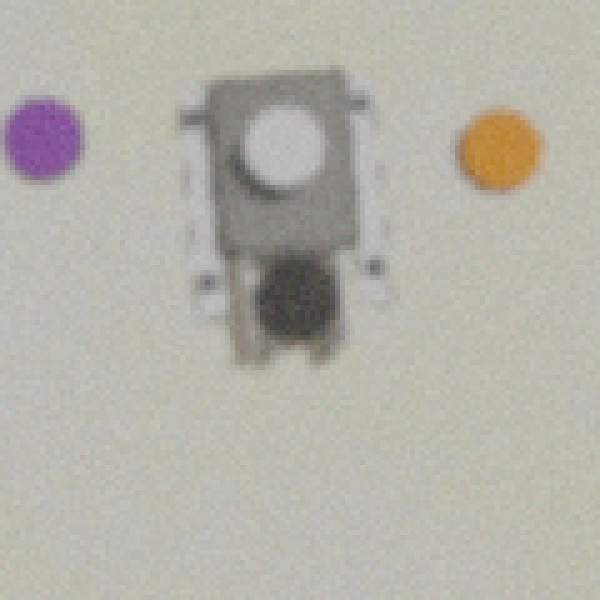

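The crop confirms the grey dispenser: cap at crop (285,148), black disc in the clear magazine at (297,300), slot facing the robot. Next I move above the cap with the fingers shut.

```bash

python3 -m inch '[[0.6,-0.98,-0.14,-0.44,0],[0.6,-0.98,-0.14,-0.44,0],[0.6,-0.98,-0.14,-0.44,0],[0.6,-0.98,-0.14,-0.44,0],[0.6,-0.98,-0.14,-0.44,0]]' 20
python3 -m inch '[[0.62,-0.98,-0.14,-0.44,0],[0.62,-0.98,-0.14,-0.44,0],[0.62,-0.98,-0.14,-0.44,0],[0.62,-0.98,-0.14,-0.44,0],[0.62,-0.98,-0.14,-0.44,0]]'
python3 -m inch '[[0.62,-0.98,-0.14,-0.44,0],[0.62,-0.98,-0.14,-0.44,0],[0.62,-0.98,-0.14,-0.44,0],[0.62,-0.98,-0.14,-0.44,0],[0.62,-0.98,-0.14,-0.44,0]]'
python3 -m inch '[[0.62,-0.98,-0.14,-0.44,0],[0.62,-0.98,-0.14,-0.44,0],[0.62,-0.98,-0.14,-0.44,0],[0.62,-0.98,-0.14,-0.44,0],[0.62,-0.98,-0.14,-0.44,0]]'
python3 -m inch '[[0.62,-0.98,-0.14,-0.44,0],[0.62,-0.98,-0.14,-0.44,0],[0.62,-0.98,-0.14,-0.44,0],[0.62,-0.98,-0.14,-0.44,0],[0.62,-0.98,-0.14,-0.44,0]]'
python3 -m inch '[[0,0,0,0,0],[0,0,0,0,0],[0,0,0,0,0]]'
```

```text
clock: 0.7
tool_pos: [0.3364, 0.4443, 0.2115]
eef_rot: [0.325, 0.946, -0.0, 0.0]
contact_force: [-0.0, -0.4, -1.0]
opening: 0.569
clock: 1.2
tool_pos: [0.414, 0.3219, 0.1941]
eef_rot: [0.432, 0.902, 0.0, 0.0]
contact_force: [-0.0, -0.4, -1.1]
opening: 0.116
clock: 1.7
tool_pos: [0.4915, 0.1994, 0.1766]
eef_rot: [0.533, 0.846, 0.0, -0.0]
contact_force: [1.0, -0.5, 0.8]
opening: 0.01
clock: 2.2
tool_pos: [0.569, 0.0769, 0.159]
eef_rot: [0.627, 0.779, 0.0, -0.0]
contact_force: [0.1, 0.5, -0.4]
opening: 0.004
clock: 2.7
tool_pos: [0.6464, -0.0455, 0.1414]
eef_rot: [0.712, 0.702, -0.0, -0.0]
contact_force: [0.6, 0.5, 0.1]
opening: 0.008
clock: 3.0
tool_pos: [0.6454, -0.0429, 0.1416]
eef_rot: [0.711, 0.704, 0.0, -0.001]
contact_force: [0.4, -0.0, 0.8]
opening: 0.005
```

```bash

python3 -m inch '[[0.04,-0.08,-0.6,0,0],[0,0,-0.6,0,0],[0,0,-0.6,0,0],[0,0,-0.4,0,0],[0,0,-0.1,0,0]]'
python3 -m inch '[[0,0,-0.15,0,0],[0,0,-0.15,0,0],[0,0,-0.15,0,0],[0,0,-0.15,0,0],[0,0,-0.15,0,0]]'
python3 -m inch '[[0,0,-0.15,0,0],[0,0,-0.15,0,0],[0,0,-0.1,0,0],[0,0,0,0,0],[0,0,0,0,0]]'
```

```text
clock: 3.5
tool_pos: [0.6456, -0.0463, 0.082]
eef_rot: [0.711, 0.703, -0.001, -0.001]
contact_force: [0.0, -0.2, -0.2]
opening: 0.009
clock: 4.0
tool_pos: [0.6471, -0.0466, 0.0654]
eef_rot: [0.711, 0.703, 0.0, 0.0]
contact_force: [0.6, 0.3, 0.6]
opening: 0.009
clock: 4.5
tool_pos: [0.647, -0.0466, 0.0555]
eef_rot: [0.711, 0.703, 0.0, 0.0]
contact_force: [0.1, -0.2, -0.5]
opening: 0.001
```

The tips should be well into the stroke by now, yet there is no force, so I look before going on.

```bash
python3 - <<'E'
from h import *
print(r.get_state()['contact_force'],r.get_state()['moment'],r.get_state()['tool_pos'])
b=shot('scene'); a=shot('top')
f=lambda s,y0,x0:np.clip(cv2.resize(s['pixels'][y0:y0+130,x0:x0+130],(400,400),interpolation=cv2.INTER_CUBIC)*1.8,0,255).astype(np.uint8)
cv2.imwrite('pics/p1.png',np.hstack([f(b,150,165),f(a,110,205)])[:,:,::-1])
E
```

```text
[ 0.07864534 -0.21221456 -0.4835568 ] [-0.00130212  0.07368125  0.02395521] [ 0.64700118 -0.04656881  0.05547857]
```

View pics/p1.png

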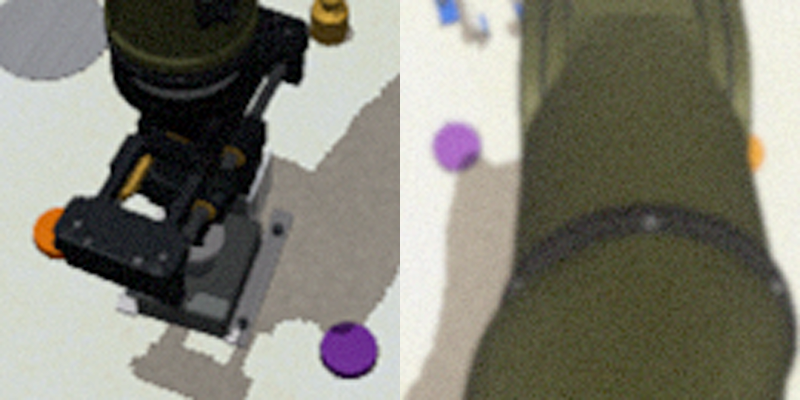

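```bash
python3 - <<'E'
from h import *
b=shot('scene');Q=pts(b)
print(r.tips_ahead)
u0,v0=165,150
for v in range(220,250,3):
    print(v,[tuple(Q[v,u].round(3)) for u in range(216,243,4)])
w=shot('wrist');W=pts(w)
cv2.imwrite('pics/w1.png',np.clip(w['pixels']*1.6,0,255).astype(np.uint8)[:,:,::-1])
E
```

```text
0.019
220 [(np.float64(0.611), np.float64(-0.09), np.float64(0.006)), (np.float64(0.705), np.float64(-0.029), np.float64(0.175)), (np.float64(0.701), np.float64(-0.024), np.float64(0.172)), (np.float64(0.686), np.float64(-0.025), np.float64(0.15)), (np.float64(0.678), np.float64(-0.022), np.float64(0.141)), (np.float64(0.677), np.float64(-0.015), np.float64(0.143)), (np.float64(0.607), np.float64(-0.039), np.float64(0.03))]
223 [(np.float64(0.713), np.float64(-0.033), np.float64(0.174)), (np.float64(0.711), np.float64(-0.027), np.float64(0.175)), (np.float64(0.661), np.float64(-0.046), np.float64(0.093)), (np.float64(0.69), np.float64(-0.023), np.float64(0.148)), (np.float64(0.646), np.float64(-0.038), np.float64(0.076)), (np.float64(0.635), np.float64(-0.034), np.float64(0.063)), (np.float64(0.613), np.float64(-0.036), np.float64(0.031))]
226 [(np.float64(0.718), np.float64(-0.03), np.float64(0.175)), (np.float64(0.716), np.float64(-0.024), np.float64(0.175)), (np.float64(0.714), np.float64(-0.018), np.float64(0.176)), (np.float64(0.695), np.float64(-0.021), np.float64(0.146)), (np.
[... 2429 characters left out ...]
p.float64(-0.014), np.float64(0.144)), (np.float64(0.665), np.float64(-0.039), np.float64(0.029)), (np.float64(0.662), np.float64(-0.031), np.float64(0.03)), (np.float64(0.66), np.float64(-0.024), np.float64(0.031)), (np.float64(0.659), np.float64(-0.016), np.float64(0.034))]
247 [(np.float64(0.68), np.float64(-0.057), np.float64(0.029)), (np.float64(0.731), np.float64(-0.019), np.float64(0.137)), (np.float64(0.727), np.float64(-0.014), np.float64(0.133)), (np.float64(0.671), np.float64(-0.036), np.float64(0.029)), (np.float64(0.669), np.float64(-0.028), np.float64(0.032)), (np.float64(0.666), np.float64(-0.021), np.float64(0.031)), (np.float64(0.662), np.float64(-0.015), np.float64(0.029))]
```

View pics/w1.png

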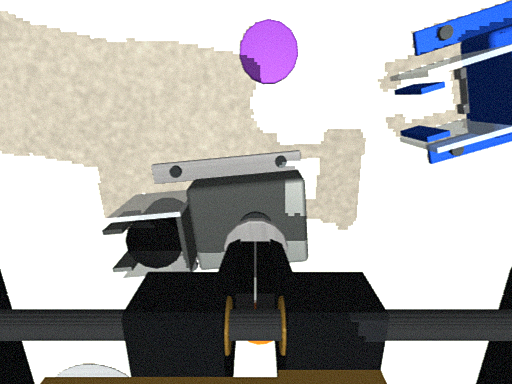

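```bash
python3 - <<'E'
from h import *
w=shot('wrist');W=pts(w);print(w['position'],rot(w['attitude']).round(3).tolist())
for v in range(205,300,6):
    print(v,*[W[v,u].round(3).tolist() for u in (235,246,262,275)])
E
```

```text
[0.64844905 0.0361991  0.21130738] [[1.0, 0.012, 0.003], [-0.012, 0.949, 0.314], [0.001, -0.314, 0.949]]
205 [0.635, -0.029, 0.028] [0.642, -0.029, 0.029] [0.652, -0.03, 0.028] [0.661, -0.03, 0.028]
211 [0.635, -0.034, 0.028] [0.642, -0.033, 0.028] [0.652, -0.034, 0.027] [0.661, -0.034, 0.028]
217 [0.635, -0.037, 0.029] [0.642, -0.036, 0.031] [0.652, -0.037, 0.031] [0.661, -0.038, 0.028]
223 [0.635, -0.042, 0.029] [0.643, -0.028, 0.061] [0.652, -0.028, 0.061] [0.661, -0.042, 0.028]
229 [0.637, -0.032, 0.06] [0.643, -0.032, 0.061] [0.648, 0.036, 0.211] [0.659, -0.032, 0.061]
235 [0.637, -0.035, 0.061] [0.643, -0.036, 0.058] [0.652, -0.036, 0.06] [0.659, -0.035, 0.06]
241 [0.637, -0.035, 0.068] [0.643, -0.036, 0.066] [0.652, -0.036, 0.065] [0.658, -0.035, 0.068]
247 [0.638, -0.035, 0.075] [0.643, -0.036, 0.072] [0.651, -0.037, 0.071] [0.658, -0.035, 0.075]
253 [0.638, -0.035, 0.081] [0.643, -0.036, 0.079] [0.651, -0.036, 0.079] [0.657, -0.035, 0.081]
259 [0.639, -0.035, 0.087] [0.644, -0.036, 0.084] [0.651, -0.036, 0.085] [0.657, -0.035, 0.087]
265 [0.639, -0.037, 0.089] [0.644, -0.036, 0.09] [0.651, -0.037, 0.089] [0.657, -0.035, 0.092]
271 [0.639, -0.037, 0.094] [0.644, -0.036, 0.095] [0.651, -0.037, 0.094] [0.657, -0.036, 0.095]
277 [0.639, -0.036, 0.1] [0.644, -0.037, 0.099] [0.651, -0.037, 0.098] [0.656, -0.036, 0.1]
283 [0.64, -0.035, 0.105] [0.644, -0.036, 0.104] [0.651, -0.036, 0.104] [0.656, -0.035, 0.106]
289 [0.64, -0.035, 0.11] [0.644, -0.037, 0.107] [0.651, -0.037, 0.107] [0.656, -0.035, 0.11]
295 [0.64, -0.037, 0.111] [0.644, -0.037, 0.111] [0.651, -0.038, 0.109] [0.655, -0.035, 0.114]
```

The fingertips are really at about z = 0.061, just above the cap. Shut, the tips sit about 25 mm higher than tips_ahead implies. I continue down and watch the force.

```bash

python3 -m inch '[[0,0,-0.08,0,0],[0,0,-0.08,0,0],[0,0,-0.08,0,0]]'
python3 -m inch '[[0,0,-0.08,0,0],[0,0,-0.08,0,0],[0,0,-0.08,0,0]]'
```

```text
clock: 5.05
tool_pos: [0.647, -0.0466, 0.0498]
eef_rot: [0.711, 0.703, 0.0, 0.0]
contact_force: [-0.8, 0.0, 6.4]
opening: 0.005
clock: 5.35
tool_pos: [0.6471, -0.0466, 0.0444]
eef_rot: [0.711, 0.703, 0.0, 0.0]
contact_force: [-2.6, 1.2, 7.0]
opening: 0.004
```

```bash

python3 -m inch '[[0,0,-0.1,0,0],[0,0,-0.1,0,0],[0,0,-0.1,0,0],[0,0,-0.1,0,0],[0,0,-0.1,0,0]]'
python3 -m inch '[[0,0,-0.06,0,0],[0,0,-0.06,0,0]]'
python3 -m inch '[[0,0,-0.04,0,0],[0,0,-0.04,0,0],[0,0,0,0,0]]'
```

```text
clock: 5.85
tool_pos: [0.6471, -0.0466, 0.0321]
eef_rot: [0.711, 0.703, 0.0, 0.0]
contact_force: [-2.9, -0.6, 9.1]
opening: 0.003
clock: 6.05
tool_pos: [0.6471, -0.0466, 0.0291]
eef_rot: [0.711, 0.703, 0.0, 0.0]
contact_force: [-3.0, -0.3, 9.4]
opening: 0.005
clock: 6.35
tool_pos: [0.6471, -0.0465, 0.0271]
eef_rot: [0.711, 0.703, 0.0, 0.0]
contact_force: [-3.4, -0.4, 9.2]
opening: 0.002
```

```bash

python3 -m inch '[[0,0,-0.04,0,0],[0,0,-0.04,0,0]]'
python3 -m inch '[[0,0,-0.04,0,0],[0,0,-0.04,0,0]]'
python3 -m inch '[[0,0,0,0,0],[0,0,0,0,0]]'
python3 - <<'E'
from h import *
b=shot('scene');Q=pts(b);w=shot('wrist');W=pts(w)
for v in range(226,250,3): print(v,[Q[v,u].round(3).tolist() for u in (228,232,236)])
for v in range(205,262,6):
    print(v,*[W[v,u].round(3).tolist() for u in (235,246,262,275)])
E
```

```text
clock: 6.55
tool_pos: [0.6471, -0.0466, 0.0259]
eef_rot: [0.711, 0.703, 0.0, 0.0]
contact_force: [-5.1, 0.3, 21.9]
opening: 0.006
clock: 6.75
tool_pos: [0.6472, -0.0466, 0.0258]
eef_rot: [0.711, 0.703, 0.0, 0.0]
contact_force: [-9.7, 1.2, 35.2]
opening: 0.002
clock: 6.95
tool_pos: [0.6472, -0.0466, 0.0259]
eef_rot: [0.711, 0.703, 0.0, 0.0]
contact_force: [-6.9, 1.4, 27.9]
opening: 0.007
226 [[0.689, -0.024, 0.136], [0.678, -0.022, 0.121], [0.676, -0.016, 0.122]]
229 [[0.684, -0.027, 0.119], [0.682, -0.02, 0.119], [0.675, -0.016, 0.112]]
232 [[0.689, -0.025, 0.117], [0.647, -0.038, 0.047], [0.64, -0.033, 0.038]]
235 [[0.695, -0.022, 0.117], [0.648, -0.038, 0.036], [0.646, -0.03, 0.038]]
238 [[0.656, -0.042, 0.036], [0.656, -0.034, 0.04], [0.65, -0.028, 0.035]]
241 [[0.661, -0.04, 0.033], [0.658, -0.033, 0.034], [0.653, -0.027, 0.029]]
244 [[0.665, -0.038, 0.03], [0.664, -0.031, 0.033], [0.66, -0.024, 0.031]]
247 [[0.67, -0.036, 0.028], [0.668, -0.029, 0.03], [0.666, -0.021, 0.031]]
205 [0.637, -0.019, 0.028] [0.643, -0.019, 0.028] [0.652, -0.019, 0.029] [0.659, -0.019, 0.027]
211 [0.637, -0.022, 0.028] [0.643, -0.023, 0.027] [0.652, -0.023, 0.028] [0.659, -0.022, 0.03]
217 [0.637, -0.026, 0.027] [0.643, -0.026, 0.028] [0.652, -0.026, 0.029] [0.659, -0.026, 0.028]
223 [0.637, -0.029, 0.028] [0.643, -0.027, 0.033] [0.652, -0.027, 0.033] [0.659, -0.03, 0.028]
229 [0.637, -0.03, 0.034] [0.643, -0.03, 0.035] [0.652, -0.03, 0.035] [0.659, -0.03, 0.035]
235 [0.637, -0.033, 0.035] [0.643, -0.033, 0.035] [0.652, -0.033, 0.035] [0.659, -0.034, 0.034]
241 [0.638, -0.035, 0.038] [0.643, -0.037, 0.035] [0.652, -0.037, 0.035] [0.658, -0.035, 0.038]
247 [0.638, -0.035, 0.045] [0.643, -0.037, 0.042] [0.651, -0.037, 0.042] [0.658, -0.035, 0.045]
253 [0.638, -0.035, 0.051] [0.643, -0.037, 0.048] [0.651, -0.037, 0.048] [0.658, -0.035, 0.051]
259 [0.639, -0.035, 0.057] [0.644, -0.037, 0.053] [0.651, -0.037, 0.054] [0.657, -0.035, 0.056]
```

The force jumped and the cap measures z = 0.035, so the plunger is fully down. Now I release it, retreat to the −y side and look.

```bash

python3 -m inch '[[0,0,0.3,0,0],[0,0,0.4,0,0],[0,0,0.6,0,0],[0,0,0.8,0,0],[0,0,0.8,0,0]]'
python3 -m inch '[[0,0,0.8,0,10],[0,0,0.5,0,20],[-0.8,-0.7,0,0,20],[-0.9,-0.8,0,0,20],[-0.9,-0.8,0,0,20]]'
python3 -m inch '[[-0.9,-0.8,0,0,20],[-0.9,-0.9,0,0,20],[-0.9,-0.9,0,0,20],[0,-0.5,0,0,20],[0,0,0,0,20]]'
python3 - <<'E'
from h import *
a=shot('top');w=shot('wrist');b=shot('scene')
f=lambda s,y0,x0,h,wd:np.clip(cv2.resize(s['pixels'][y0:y0+h,x0:x0+wd],(400,400),interpolation=cv2.INTER_CUBIC)*1.7,0,255).astype(np.uint8)
cv2.imwrite('pics/p2.png',np.hstack([f(a,140,200,130,130),f(w,0,64,384,384)])[:,:,::-1])
for n,s in(('top',a),('scene',b),('wrist',w)):
    P=pts(s);hsv=cv2.cvtColor(s['pixels'],cv2.COLOR_RGB2HSV)
    m=((s['pixels'].max(-1)<75)&(P[...,2]>0.003)&(P[...,2]<0.02)&(P[...,0]>.44)&(P[...,0]<.58)&(abs(P[...,1]+.05)<.06)).astype(np.uint8)
    k,l,st,c=cv2.connectedComponentsWithStats(m)
    for i in range(1,k):
        if st[i,4]>40: print(n,c[i].round(1),st[i,:4],st[i,4],ray(s,c[i],0.01).round(4),'z',np.median(P[l==i][:,2]).round(4))
E
```

```text
clock: 7.55
tool_pos: [0.6467, -0.0466, 0.0952]
eef_rot: [0.711, 0.703, -0.0, -0.0]
contact_force: [0.3, -0.5, 0.4]
opening: 0.009
clock: 8.05
tool_pos: [0.5811, -0.1045, 0.127]
eef_rot: [0.711, 0.703, -0.0, -0.0]
contact_force: [-0.6, 0.3, -0.0]
opening: 0.226
clock: 8.55
tool_pos: [0.5147, -0.1839, 0.1272]
eef_rot: [0.713, 0.702, -0.0, 0.001]
contact_force: [-0.1, 0.4, -0.2]
opening: 0.226
top [275.9 219. ] [269 212  15  15] 173 [ 0.5193 -0.0552  0.01  ] z 0.0107
scene [250.5 172.1] [242 164  18  16] 67 [ 0.4714 -0.0732  0.01  ] z 0.0037
scene [246.7 187.6] [232 171  26  28] 272 [ 0.5135 -0.0642  0.01  ] z 0.0118
wrist [315.8  27. ] [305  12  17  31] 129 [ 0.5669 -0.047   0.01  ] z 0.0158
wrist [256.9  39.7] [236  16  43  49] 1668 [ 0.5198 -0.0555  0.01  ] z 0.0101
```

View pics/p2.png

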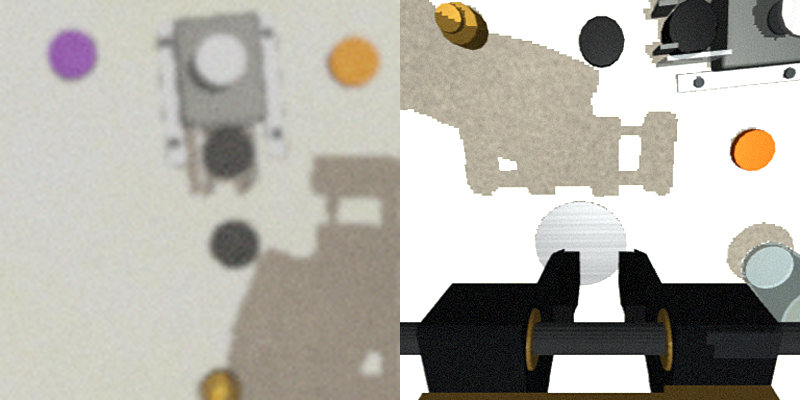

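The press delivered exactly one disc, at crop (235,243) / wrist (602,40). It lies flat at (0.5195, −0.0553) and the views agree on z ≈ 0.010. The plunger is back up, and the next disc sits in the magazine. Next I measure the tips' height at this opening.

```bash
cat > tips.py <<'E'
from h import *
w=shot('wrist');P=pts(w);t=np.array(r.get_state()['tool_pos'])
d=P-t
m=(w['pixels'].max(-1)<60)&(abs(d[...,0])<.045)&(abs(d[...,1])<.02)&(d[...,2]>-.025)&(d[...,2]<.03)&(w['range_z']>0)
print('tcp',t.round(4))
for s in(-1,1):
    p=d[m&(s*d[...,0]>0)]
    print(len(p),'dz low pct',np.percentile(p[:,2],[0,1,5]).round(4),'dx',np.percentile(p[:,0],[1,99]).round(4),'dy max',np.percentile(p[:,1],99).round(4))
E
python3 tips.py
```

```text
tcp [ 0.5159 -0.1798  0.1269]
638 dz low pct [0.0094 0.0102 0.0115] dx [-0.0232 -0.0094] dy max 0.012
602 dz low pct [0.0093 0.0105 0.0118] dx [0.0104 0.0245] dy max 0.0117
```

```bash
python3 - <<'E'
from h import *
t=np.array(r.get_state()['tool_pos'])
for n in('wrist','scene','top'):
    s=shot(n);d=pts(s)-t
    m=(s['range_z']>0)&(abs(d[...,1])<.05)&(d[...,2]>0.0)&(abs(d[...,0])<.11)
    for lo in(.02,.03,.04,.05,.06,.08):
        p=d[m&(abs(d[...,0])>=lo)&(abs(d[...,0])<lo+.02)]
        if len(p)>20: print(n,lo,len(p),np.percentile(p[:,2],[1,5,20]).round(3))
E
```

```text
wrist 0.02 19185 [0.026 0.055 0.088]
wrist 0.03 10786 [0.08  0.083 0.09 ]
wrist 0.04 4161 [0.083 0.086 0.089]
wrist 0.05 4233 [0.085 0.086 0.088]
wrist 0.06 4907 [0.074 0.075 0.077]
scene 0.02 3309 [0.028 0.086 0.117]
scene 0.03 1932 [0.086 0.095 0.118]
scene 0.04 249 [0.087 0.091 0.095]
scene 0.05 339 [0.09  0.093 0.112]
scene 0.06 545 [0.08  0.09  0.111]
scene 0.08 842 [0.077 0.08  0.087]
top 0.02 6099 [0.096 0.115 0.357]
top 0.03 5491 [0.091 0.116 0.36 ]
top 0.04 5180 [0.091 0.118 0.487]
top 0.05 4264 [0.091 0.116 0.504]
top 0.06 2049 [0.09  0.115 0.117]
top 0.08 526 [0.093 0.111 0.116]
```

```bash

python3 -m inch '[[0.1,0.5,-0.8,0,20],[0,0.7,-0.9,0,20],[0,0.7,-0.9,0,20],[0,0.6,-0.9,0,20],[0,0.3,-0.7,0,20]]'
python3 -m inch '[[0,0,-0.4,0,20],[0,0,-0.2,0,20],[0,0,-0.1,0,20],[0,0,-0.1,0,20],[0,0,0,0,20]]'
python3 tips.py
```

```text
clock: 9.4
tool_pos: [0.5171, -0.1088, 0.0207]
eef_rot: [0.71, 0.704, 0.0, -0.001]
contact_force: [-0.1, -0.6, -1.1]
opening: 0.229
clock: 9.9
tool_pos: [0.5173, -0.1122, 0.0023]
eef_rot: [0.712, 0.703, 0.0, 0.0]
contact_force: [-0.8, 0.3, -0.1]
opening: 0.232
tcp [ 0.5173 -0.1121  0.0025]
623 dz low pct [0.0094 0.0101 0.0115] dx [-0.0233 -0.0095] dy max 0.0122
608 dz low pct [0.0095 0.0106 0.0119] dx [0.0103 0.0243] dy max 0.0117
```

```bash

python3 -m inch '[[0.07,0,-0.1,0,20],[0,0,-0.1,0,20],[0,0,-0.08,0,20],[0,0.2,0,0,20],[0,0.2,0,0,20]]'
python3 -m inch '[[0,0.2,0,0,20],[0,0.2,0,0,20],[0,0.2,0,0,20],[0,0.2,0,0,20],[0,0.2,0,0,20]]'
python3 -m inch '[[0,0.2,0,0,20],[0,0.2,0,0,20],[0,0.2,0,0,20],[0,0.2,0,0,20],[0,0.2,0,0,20]]'
python3 tips.py; python3 - <<'E'
from h import *
w=shot('wrist','w3.png')
E
```

```text
clock: 10.45
tool_pos: [0.5186, -0.1012, -0.0051]
eef_rot: [0.711, 0.703, 0.0, -0.0]
contact_force: [0.2, -0.1, -0.2]
opening: 0.227
clock: 10.95
tool_pos: [0.5188, -0.0761, -0.0049]
eef_rot: [0.711, 0.703, 0.0, 0.0]
contact_force: [-0.1, -0.1, -0.9]
opening: 0.229
clock: 11.45
tool_pos: [0.5187, -0.0512, -0.005]
eef_rot: [0.711, 0.703, 0.0, 0.0]
contact_force: [0.4, -0.9, 0.1]
opening: 0.225
tcp [ 0.5188 -0.0499 -0.005 ]
1194 dz low pct [0.0044 0.0108 0.0132] dx [-0.023  -0.0003] dy max 0.0197
1410 dz low pct [0.009  0.0113 0.0139] dx [0.0003 0.0442] dy max 0.0199
```

View pics/w3.png

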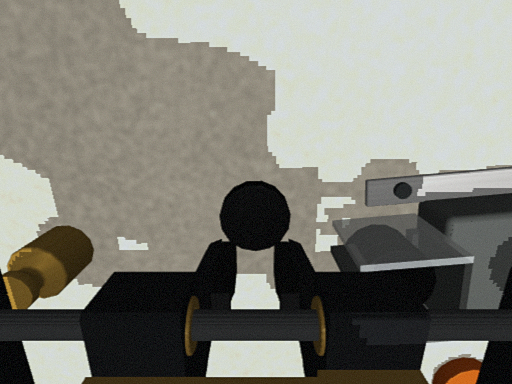

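The disc at (255,215) sits centred against both tips, flat on the counter. I continue the push.

```bash

python3 -m inch '[[0,0.3,0,0,20],[0,0.4,0,0,20],[0,0.4,0,0,20],[0,0.4,0,0,20],[0,0.4,0,0,20]]'
python3 -m inch '[[0,0.4,0,0,20],[0,0.4,0,0,20],[0,0.4,0,0,20],[0,0.4,0,0,20],[0,0.4,0,0,20]]'
python3 -m inch '[[0,0.4,0,0,20],[0,0.4,0,0,20],[0,0.4,0,0,20],[0,0.4,0,0,20],[0,0.4,0,0,20]]'
python3 -m inch '[[0,0.4,0,0,20],[0,0.4,0,0,20],[0,0.4,0,0,20],[0,0.4,0,0,20],[0,0.4,0,0,20]]'
python3 -m inch '[[0,0.4,0,0,20],[0,0.4,0,0,20],[0,0.3,0,0,20],[0,0.2,0,0,20],[0,0,0,0,20]]'
python3 - <<'E'
from h import *
w=shot('wrist','w4.png')
P=pts(w)
m=((w['pixels'].max(-1)<60)&(P[...,2]>0.005)&(P[...,2]<0.014)&(P[...,1]>.17)&(P[...,1]<.3)&(abs(P[...,0]-.52)<.06)).astype(np.uint8)
k,l,st,c=cv2.connectedComponentsWithStats(m)
for i in range(1,k):
    if st[i,4]>100: 
        (u,v),rr=cv2.minEnclosingCircle(np.argwhere(l==i)[:,::-1].astype(np.float32)); print(c[i],st[i],ray(w,c[i],.01),ray(w,(u,v),.01))
print(r.get_state()['tool_pos'])
E
```

```text
clock: 12.05
tool_pos: [0.5187, -0.0028, -0.005]
eef_rot: [0.711, 0.703, 0.0, -0.0]
contact_force: [-0.1, 1.1, -1.1]
opening: 0.226
clock: 12.55
tool_pos: [0.5187, 0.0468, -0.005]
eef_rot: [0.711, 0.703, 0.0, 0.0]
contact_force: [-0.2, 0.4, -0.0]
opening: 0.227
clock: 13.05
tool_pos: [0.5187, 0.0967, -0.005]
eef_rot: [0.711, 0.703, -0.0, 0.0]
contact_force: [0.3, -0.0, -0.8]
opening: 0.23
clock: 13.55
tool_pos: [0.5187, 0.1468, -0.005]
eef_rot: [0.711, 0.703, 0.0, 0.0]
contact_force: [-0.4, 0.9, 0.2]
opening: 0.225
clock: 14.05
tool_pos: [0.5187, 0.1794, -0.0051]
eef_rot: [0.711, 0.703, 0.0, -0.0]
contact_force: [0.3, -1.0, -0.8]
opening: 0.223
[254.33612641 217.93607853] [ 209  181   93   93 4177] [0.51923095 0.20494347 0.01      ] [0.51940319 0.19883856 0.01      ]
[ 0.51872208  0.17860497 -0.00501141]
```

View pics/w4.png

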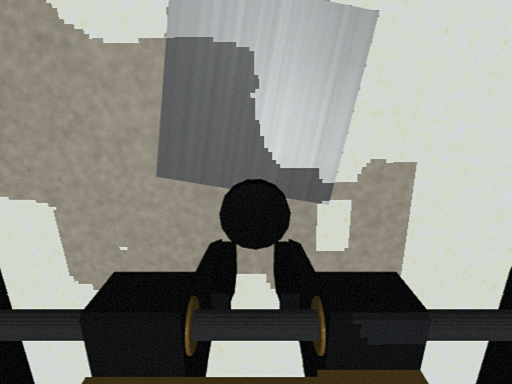

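The disc at (255,213) is still seated between the tips and just touching the plate's near edge (157,177)–(330,204). It has about 55 mm to go.

```bash

python3 - <<'E'
from h import *
w=shot('wrist');print((ray(w,(157,177),0)+ray(w,(378,11),0))/2)
E
python3 -m inch '[[0,0.2,0,0,20],[0,0.3,0,0,20],[0,0.3,0,0,20],[0,0.3,0,0,20],[0,0.3,0,0,20]]'
python3 -m inch '[[0,0.3,0,0,20],[0,0.2,0,0,20],[0,0.15,0,0,20],[0,0.1,0,0,20],[0,0.05,0,0,20]]'
python3 -m inch '[[0,0,0,0,20],[0,0,0,0,20],[0,-0.2,0,0,20],[0,-0.4,0,0,20],[0,-0.6,0,0,20]]'
python3 -m inch '[[0,-0.5,0.5,0,20],[0,-0.8,0.8,0,20],[0,-0.9,0.9,0,20],[-0.5,-0.9,0.9,0,20],[-0.5,-0.9,0.9,0,20]]'
python3 -m inch '[[-0.5,-0.9,0.9,0,20],[-0.5,-0.9,0.5,0,20],[-0.5,-0.9,0,0,20],[0,0,0,0,20],[0,0,0,0,20]]'
python3 - <<'E'
from h import *
a=shot('top','top9.png');P=pts(a)
m=np.zeros((384,512),np.uint8);m[190:250,105:165]=(a['pixels'].max(-1)<60)[190:250,105:165]
k,l,st,c=cv2.connectedComponentsWithStats(m)
for i in range(1,k):
    if st[i,4]>20:print(c[i],st[i],ray(a,c[i],.01),np.median(P[l==i][:,2]))
z=P[...,2];k,l,st,c=cv2.connectedComponentsWithStats((z>.018).astype(np.uint8))
for i in range(1,k):
    if st[i,4]>80:print('tall',c[i].round(1),st[i,4])
cv2.imwrite('pics/top9.png',np.clip(a['pixels'][90:290,90:410]*1.7,0,255).astype(np.uint8).repeat(2,0).repeat(2,1)[:,:,::-1])
E
```

```text
[0.52191645 0.25959223 0.        ]
clock: 14.65
tool_pos: [0.5187, 0.2145, -0.005]
eef_rot: [0.711, 0.703, 0.0, -0.0]
contact_force: [-1.3, 0.2, 0.0]
opening: 0.225
clock: 15.15
tool_pos: [0.5187, 0.2335, -0.005]
eef_rot: [0.711, 0.703, -0.0, 0.0]
contact_force: [0.3, 0.4, 0.2]
opening: 0.226
clock: 15.65
tool_pos: [0.5187, 0.2028, -0.005]
eef_rot: [0.711, 0.703, 0.0, 0.0]
contact_force: [0.2, -0.1, -0.9]
opening: 0.226
clock: 16.15
tool_pos: [0.4935, 0.1008, 0.0966]
eef_rot: [0.712, 0.702, 0.0, 0.001]
contact_force: [0.3, 0.1, 0.0]
opening: 0.223
clock: 16.65
tool_pos: [0.4562, 0.0348, 0.1307]
eef_rot: [0.712, 0.702, 0.0, 0.0]
contact_force: [-0.4, -0.3, 0.2]
opening: 0.225
[135.17741935 219.51075269] [128 212  16  16 186] [0.51920587 0.25730633 0.01      ] 0.010753040234128652
tall [228.6  84.9] 1062
tall [  9.4 160.9] 1603
tall [494.9 110.2] 445
tall [133.1 138.3] 719
tall [377.2 139.9] 688
tall [498.  138.4] 438
tall [272.2 169.6] 1300
tall [500.  166.8] 388
tall [203.7 311.5] 13663
tall [271.9 267.2] 135
```

View pics/top9.png

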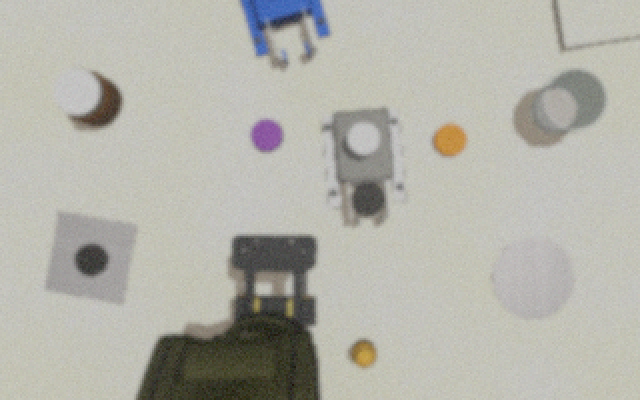

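The disc lies flat at the centre of the square plate (crop (92,260)). All other things are where they were, the arm touches nothing, and the plunger is up. I hand in.

```bash
python3 -c "
from plant import r
print(r.finish_job())"
```

```text
the job is handed in; nothing more can be done
None
```

The job is done and handed in at about 17 s of the 64 s allowed. I pressed the grey dispenser's plunger once, all the way down, and let it come back up. That delivered one black disc, which I pushed along the counter with two fingertips onto the square plate.

**Last checks:**
- **Disc:** it lies flat (top at z ≈ 0.011) at (0.519, 0.257). The plate centre is at (0.522, 0.260), so it is about 4 mm off and wholly on the plate.
- **Press:** the camera measured the cap at 0.035 m above the counter, and the force rose to a peak reading of 35 N at the bottom stop.
- **Surroundings:** beaker, jar, weight and blue dispenser are unchanged in the top view, as are the purple and orange discs. The rest of the stack is still in the dispenser, and the arm is clear of everything.

**One disagreement:** the stated tip offset did not hold. The fingertips measured about 9 mm behind the reported TCP instead of 19 mm ahead, so I set heights by camera depth and force instead.

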